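# Close the gas tap and clip the lockout hook on its lock eye

### The job

Turn the yellow handle of the gas tap until its white mark points at the red dot. Then stand the red lockout hook mouth-down in the blue holder and let go of it there, so that it can be taken again from above, and push it mouth-down over the bar of the tap's steel lock eye until the sprung gate has snapped shut behind the bar. Leave the tap closed, the hook clipped on and let go, and the timer, petri dish, marker and red-lidded cup where they are.

Things in the scene. Friction and masses are not known exactly. Their poses are not given: they have to be found in the camera images.
- tap_unit: Gas tap unit, fixed: grey base plate 96 (its x) x 200 (its y) x 14 mm high; origin at the centre of its underside, z up, -x side towards the robot at yaw 0. 55 mm to +y of the origin stands a brass tap with the yellow turning handle (top at z = 64 mm), 55 mm to -y the steel lock eye. A red dot on the plate, 40 mm to -x of the handle's axis, is the closed position.
- tap (a joint): Angle of the tap handle, rad. 0 = closed: white mark points at the red dot (along the tap unit's -x). Positive = turned anticlockwise seen from above. It starts open at 0.7 to 1.3, turns from -0.7 to 1.9 with light friction (0.06 N m), has no stop or click at 0 and stays where it is left.
- tap_grip (a point): On the handle's turning axis, 59 mm above the worktop. The handle is an upright yellow bar 56 x 12 mm, from 38 to 64 mm above the worktop, on a black disc of 52 mm diameter (top at 38 mm). The point's -x axis points along the bar to the end with the white mark; take the bar across its 12 mm (along the point's y).
- eye_bar (a point): Middle of the horizontal bar of the lock eye, 52 mm above the worktop, 38 mm above the base plate. The eye is an arch of 8 mm round steel; the bar runs along the point's x (the tap unit's x) with 58 mm clear between the arch's two upright legs.
- hook: Lockout hook, loose, 112 x 40 x 24 mm, 0.12 kg; starts lying flat. Origin on its flat underside; x from handle to mouth, y from leg to leg, z thickness (0 to 24 mm). Red handle x = -60 to -2 mm, 24 mm wide; red shoulder 40 mm wide to x = 8 mm; beyond it two aluminium legs, 8 mm wide, 24 mm apart inside, ending in flat feet at x = 52 mm, on which it can stand.
- hook_grip (a point): Centre of the hook's handle (hook x = -31, y = 0, z = 12 mm), same axes as the hook.
- hook_mouth (a point): Centre of the hook's mouth on the gate's line (hook x = 46, y = 0, z = 12 mm), same axes as the hook. Clipped over the lock eye (hook's z along the bar), the hook's feet stand on the tap unit's plate with the bar at hook x = 14 mm; the gate shuts behind the bar shortly before that.
- hook_gate (a joint): Angle of the hook's steel wire gate, rad: 0 = shut, across the mouth; opens inward only, up to 1.4, hinged on the leg at +y. A spring shuts it; pushing a bar through takes about 2 to 5 N.
- holder: Standing holder for the hook, fixed: a grey base plate 100 x 110 x 6 mm with a blue pocket in the middle, inside 30 mm (its x) x 47 mm (its y), with a flared mouth 40 mm above the worktop. Origin at the centre of its underside, z up. The hook stands in it mouth-down with its thickness (hook z) along the holder's x.
- holder_floor (a point): Centre of the pocket's floor, 6 mm above the worktop; same axes as the holder.
- timer: White bench timer 66 x 66 x 18 mm, origin at the centre of its underside; bystander.
- petri_1: Whitish petri dish, 93 mm diameter, 17 mm high, origin at the centre of its underside; bystander.
- marker: Blue and white marker pen 135 mm long, 17 mm thick, lying about along y, origin at its underside's centre; bystander.
- sample_cup_2: White sample cup with red lid, 58 mm diameter, 70 mm high, origin at the centre of its underside; bystander.

How it is judged:
By the outcome, as a careful person would: the job done as asked, in the order asked, and still so for the second after the job is handed in, with the robot touching nothing.
It also fails if it takes over 67 s, if anything falls off the work surface, if the arm or the gripper's body presses on something with over 40 N, if the wrist force passes 120 N, or if a joint passes its speed limit or range.

### The arm

A 6-joint arm with a two-finger parallel gripper is mounted at the origin on a cart in front of the work surface, level with it; the furniture and walls round the work are solid. World frame = base frame: x ahead of the robot, y to its left, z up, the work surface at z = 0. Lengths are in m, angles in degrees, forces in N, time in s.
With the tool pointing down it reaches from about 0.4 to 0.825 m from the base axis. Payload 7 kg.
Tool frame: the origin (TCP) lies on the centre line of the jaws, within the pads' length; the fingertips stand 11 mm ahead of it and the grasp point (between the pads) lies 8 mm behind it; z points along the fingers, y is the direction in which the jaws open and shut (so a half turn about z gives the same grasp; the last joint's range is limited). The gripper opens to 88 mm and grips with 3 to 60 N. Pads are 19 mm wide; open, the fingers measure 130 mm over their backs; the gripper's body (78 mm by 193 mm) begins 47 mm behind the grasp point.
Start: joints at [92.309, 20.546, 0.682, 0, -70.136, -16.507], TCP at [0.166, 0.654, 0.238] pointing down, gripper open.
Joint ranges: [-176.03, 176.03], [-82.01, 121.73], [-58.28, 71.71], [-173.87, 95.51], [-174.79, -0.11], [-173.66, 173.66]. Speed limits (degrees/s): [136.94, 136.94, 172.46, 180, 180, 180].

### API

Orientations are given as [roll, pitch, yaw] about the fixed x, y, z axes, in that order (R = Rz(yaw) Ry(pitch) Rx(roll)).
In Python, from plant import ctrl, cams, order gives the robot as it stands.
- The arm moves only by the tool jog_arm, never from a script. Its argument "motion" is a list of rows, each an object with "offset": the shift along the tool's x, y, z in mm, a list of three; "roll": the turn about the tool's z in rad; "hand": the finger opening in mm, from 0 to 87.6. A call has 1 to 20 rows; each row is the pose to reach, as a shift and turn from the pose commanded when the call began, along the tool's axes at that moment; what a row does not reach only later rows make up. A row lasts 1/12 s, in which the tool goes at most 41.7 mm and 7.16 degrees, less where a joint would pass 70% of its speed; a pose out of reach is approached as far as the arm can. A call with a gripper value outside its range is refused whole. The fingers move at their own pace and stop on an object; the grip force is fixed at half the most. Time passes only in rows, so rows that repeat a pose let the fingers close. It gives the time, the measured TCP pose, the force and the opening at its end, in the units of the state.
- ctrl.get_obs(): the state, without advancing time (a new reading comes with each control period).
- cams.snapshot(name): name is "scene" or "top"; returns a dict with "img" (420x560x3 uint8, red, green, blue), "K" (3x3 intrinsics, pixels), "cam_to_world" (4x4, takes a point from camera to world coordinates). Camera axes: x right, y down, z forward; pixel columns grow to the right and rows downward; lengths in m; the calibration is good to about 2 mm. A picture is of the moment at which its call begins. There is no depth.
- order.close_job(): hands the job in, once; it reports no verdict.
The state is a dict: "clock": time; "joint_pos": joint angles; "qvel": joint speeds; "tau": joint torques, N m; "tool_pos": TCP position; "orientation": TCP orientation; "force": force on the tool from outside, world axes, zero at the start; "moment": the same for the moment, N m; "opening": finger opening in m.
Only numpy, scipy, OpenCV 4.12 (cv2) and the standard library are available. Lean on these libraries where they do the work, as an engineer would, in place of code of your own. Each camera call takes 0.05 s, during which the arm holds its last target. There are 200 camera calls.

## Working session

There is one attempt and no reset: what is moved stays moved. The work goes in short steps, Python scripts to look and compute and a tool call to move; the robot and the scene stay as the last step left them, time stands still between calls to the robot, and variables do not carry over. Pictures are saved under pics/ and viewed, about 8 in all and at most 12, crops included, and the job is handed in when it is done.

Besides the shell and the picture viewer there is one more tool, called after "Call:" in YAML: its name, and indented under it one key for each argument. jog_arm: Moves the arm, as the interface text tells. Its arguments: {"type":"object","properties":{"motion":{"type":"array"}},"required":["motion"]}

```bash
mkdir -p pics; cat > h.py <<'E'
import numpy as np, cv2
from plant import ctrl, cams, order
def snap(name,f,crop=None,s=1):
    d=cams.snapshot(name); np.savez('pics/'+f+'.npz',**d)
    im=d['img'][:,:,::-1]
    if crop: x0,y0,x1,y1=crop; im=im[y0:y1,x0:x1]
    cv2.imwrite('pics/'+f+'.png',cv2.resize(im,None,fx=s,fy=s,interpolation=cv2.INTER_CUBIC)); return d
def w(d,u,v,z):
    K=d['K'];T=d['cam_to_world']
    r=T[:3,:3]@np.linalg.solve(K,[u,v,1]);o=T[:3,3]
    return (o+r*(z-o[2])/r[2])
def px(d,p):
    T=np.linalg.inv(d['cam_to_world']);c=T[:3,:3]@np.array(p)+T[:3,3];q=d['K']@c;return q[:2]/q[2]
E
python3 - <<'E'
from h import *
for n in('top','scene'):
    d=snap(n,n+'0',s=1.42);print(d['K'],d['cam_to_world'])
o=ctrl.get_obs();print(o)
E
```

```text
[[510.05668067   0.         277.50704349]
 [  0.         510.05668067 221.31740692]
 [  0.           0.           1.        ]] [[-2.63004846e-02 -9.96814086e-01  7.52991590e-02  4.23043318e-01]
 [-9.99653336e-01  2.61337034e-02 -3.19955207e-03  5.41018293e-02]
 [ 1.22151268e-03 -7.53572053e-02 -9.97155855e-01  1.66999233e+00]
 [ 0.00000000e+00  0.00000000e+00  0.00000000e+00  1.00000000e+00]]
[[481.62794047   0.         283.33632984]
 [  0.         481.62794047 213.48881468]
 [  0.           0.           1.        ]] [[ 0.48308489 -0.50795004  0.71317301 -0.49376084]
 [-0.87557071 -0.28231463  0.39201323 -0.52436658]
 [ 0.00221604 -0.81380907 -0.58112811  0.93541095]
 [ 0.          0.          0.          1.        ]]
{'clock': 0.1, 'joint_pos': array([ 9.23098118e+01,  2.05879145e+01,  6.41642905e-01, -1.82930282e-02,
       -7.01358992e+01, -1.65063328e+01]), 'qvel': array([ 0.13483171, -0.16302406,  0.07071589,  0.09779164,  0.08203996,
       -0.03752894]), 'tau': array([-8.46014300e-04, -5.84161699e+01,  2.93753546e+01,  7.01555237e+00,
        1.01990972e-02, -4.98977806e-05]), 'tool_pos': array([0.16546644, 0.65399201, 0.23672793]), 'orientation': array([ 1.79916329e+02, -6.85971826e-03, -1.42027441e+01]), 'force': array([ 0.36699909, -0.36325865,  0.39922737]), 'moment': array([-0.00313799, -0.01237273,  0.01940293]), 'opening': 0.08796484533622129}
```

View pics/top0.png

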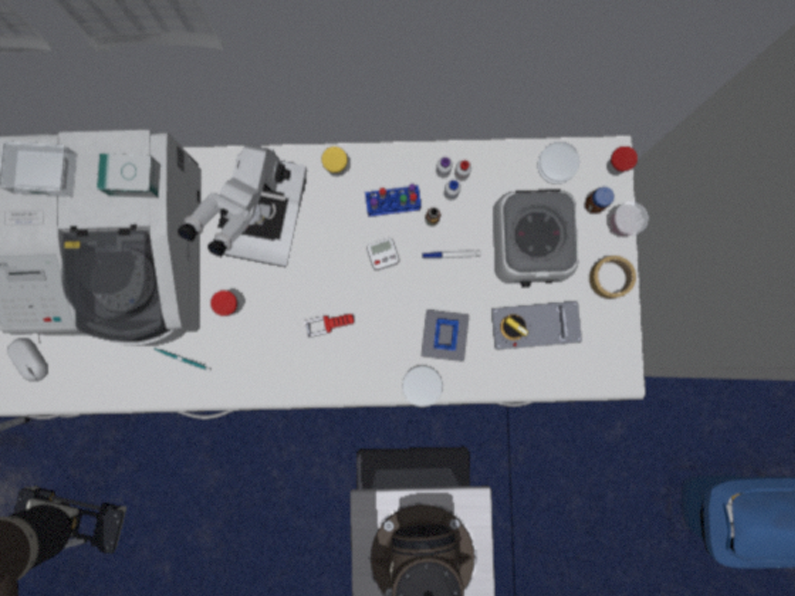

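View pics/scene0.png

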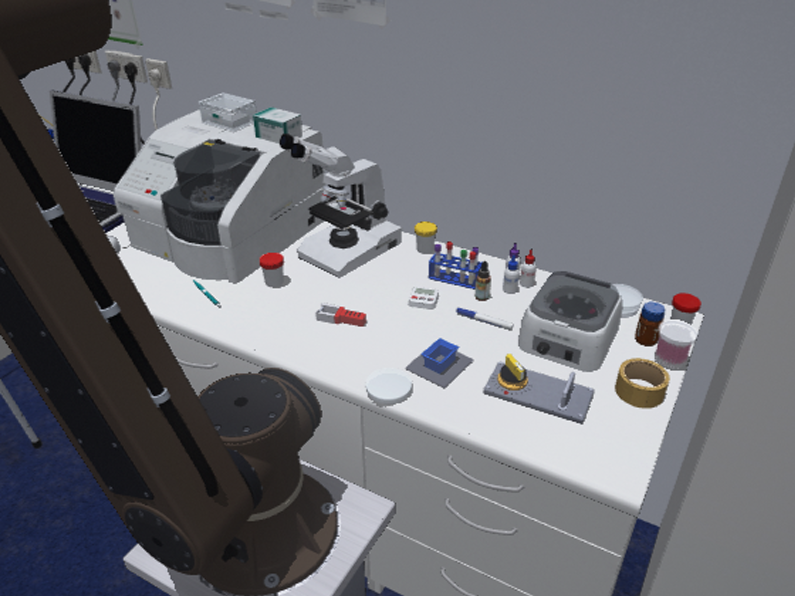

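The top view shows the hook at about (330,325), holder (445,335), tap handle (514,327), eye (565,322), in the 1.42x picture. Next I'll enlarge these crops from the saved images.

```bash
python3 - <<'E'
from h import *
d=np.load('pics/top0.npz');im=d['img'][:,:,::-1]
a=cv2.resize(im[205:260,290:415],None,fx=6,fy=6,interpolation=cv2.INTER_CUBIC)
b=cv2.resize(im[212:242,210:255],None,fx=8,fy=8,interpolation=cv2.INTER_CUBIC)
e=np.load('pics/scene0.npz')['img'][:,:,::-1]
c=cv2.resize(e[240:300,335:425],None,fx=4,fy=4,interpolation=cv2.INTER_CUBIC)
out=np.zeros((570,750,3),np.uint8);out[:330]=a;out[330:570,:360]=b;out[330:570,390:750]=c
cv2.imwrite('pics/c1.png',out)
E
```

```text
(no output)
```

View pics/c1.png

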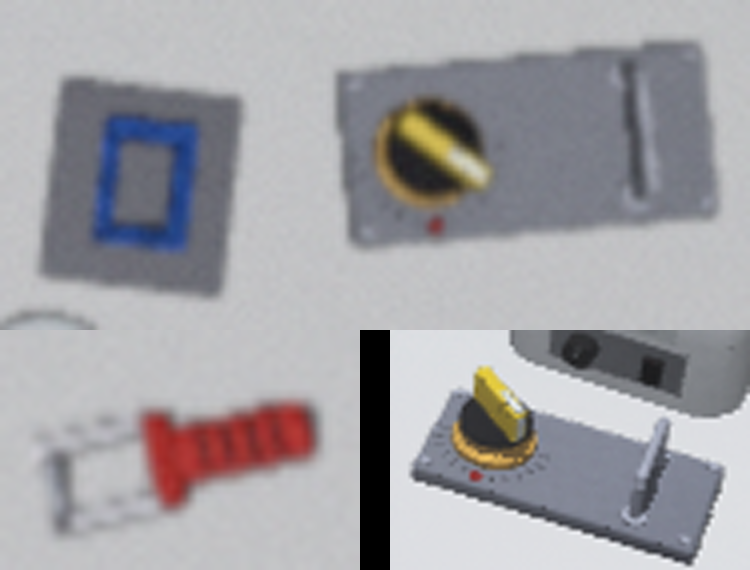

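The crop shows the holder with its pocket's long side along world x. The tap's mark points lower right with the red dot below it. The hook lies with its mouth to world +y. I'll fit poses from these corners.

```bash
cat >> h.py <<'E'
from scipy.optimize import least_squares
def fit(obs,x0):
    # obs: list of (cam dict, local xyz, pixel); solves x,y,yaw
    def f(p):
        c,s=np.cos(p[2]),np.sin(p[2]);r=[]
        for d,l,q in obs:
            r+=list(px(d,[p[0]+c*l[0]-s*l[1],p[1]+s*l[0]+c*l[1],l[2]])-q)
        return r
    o=least_squares(f,x0,loss='soft_l1');return o.x,np.round(f(o.x),2)
E
python3 - <<'E'
from h import *
t=dict(np.load('pics/top0.npz'));s=dict(np.load('pics/scene0.npz'))
A=lambda u,v:np.array([290+(u+.5)/6-.5,205+(v+.5)/6-.5])
B=lambda u,v:np.array([210+(u+.5)/8-.5,212+(v-330+.5)/8-.5])
C=lambda u,v:np.array([335+(u-390+.5)/4-.5,240+(v-330+.5)/4-.5])
# holder: holder y ~ world +x or -x (symmetric); corners local (x,y): world = yaw ~ +90: y_loc->-x, x_loc->+y
h=[(t,(.05,-.055,.006),A(64,78)),(t,(-.05,-.055,.006),A(241,98)),(t,(-.05,.055,.006),A(219,296)),(t,(.05,.055,.006),A(40,275))]
p,r=fit(h,[.5,0,1.5]);print('holder',p[:2],np.degrees(p[2]),r)
k=[(t,(.048,.1,.014),A(337,72)),(t,(.048,-.1,.014),A(703,43)),(t,(-.048,-.1,.014),A(717,213)),(t,(-.048,.1,.014),A(350,248)),(t,(-.04,.055,.014),A(435,226)),
 (s,(-.048,.1,.014),C(412,470)),(s,(-.048,-.1,.014),C(690,553)),(s,(.048,-.1,.014),C(722,467)),(s,(-.04,.055,.014),C(476,476))]
p,r=fit(k[:5],[.5,-.2,0]);print('tap top',p[:2],np.degrees(p[2]),r)
p,r=fit(k,[.5,-.2,0]);print('tap both',p[:2],np.degrees(p[2]),r)
c,sn=np.cos(p[2]),np.sin(p[2])
ax=p[:2]+[-sn*.055,c*.055];ey=p[:2]-[-sn*.055,c*.055];print('axis',ax,'eye',ey)
m=w(t,*A(477,178),.064);o=w(t,*A(408,113),.064);print('handle ends',m,o,'mid',(m+o)/2)
v=(m-o)[:2];print('tap angle',np.degrees(np.arctan2(-v[1],-v[0])-p[2]))
g=[(t,(-.06,-.012,.024),B(303,403)),(t,(-.06,.012,.024),B(314,456)),(t,(.008,-.02,.024),B(143,415)),(t,(.008,.02,.024),B(163,508)),(t,(-.002,-.02,.024),B(168,412)),(t,(-.002,.02,.024),B(188,500))]
for sg in (1,-1):
  gg=[(d,(l[0],sg*l[1],l[2]),q) for d,l,q in g]
  p,r=fit(gg,[.5,.2,1.5]);print('hook',p[:2],np.degrees(p[2]),r)
c,sn=np.cos(p[2]),np.sin(p[2]);print('grip',p[:2]-.031*np.array([c,sn]))
print('centrifuge front',w(t,535/1.42,283/1.42,.0))
E
```

```text
holder [ 0.49870135 -0.06612018] 81.7181465272647 [-0.45 -0.39  0.41 -0.13  0.35  0.32 -0.32  0.19]
tap top [ 0.51590901 -0.27565531] 3.261382684979223 [-0.26 -0.12 -0.22 -0.36  0.46  0.64  0.33 -0.07 -0.27 -0.02]
tap both [ 0.515195  -0.2761809] 3.235578153555775 [-0.09  0.08 -0.04 -0.13  0.63  0.87  0.49  0.13 -0.11  0.19 -0.82 -1.63
  0.48 -0.09  0.68 -0.74 -0.6  -0.1 ]
axis [ 0.51209072 -0.22126858] eye [ 0.51829928 -0.33109323]
handle ends [ 0.49588308 -0.23855197  0.064     ] [ 0.53104759 -0.20361153  0.064     ] mid [ 0.51346534 -0.22108175  0.064     ]
tap angle 41.58129255284719
hook [0.53098409 0.20026396] 100.38861694641457 [ 0.8  -0.54  0.93  0.08 -0.28 -0.13 -0.32  0.33 -0.38 -0.39 -0.41  0.69]
hook [0.55070029 0.19973011] 71.90070656845246 [  0.09   9.65   0.87  -4.07  -0.75   4.52   0.36 -18.92  -0.92   5.78
   0.19 -17.04]
grip [0.54106968 0.170264  ]
centrifuge front [ 0.61332298 -0.28009933  0.        ]
```

```bash
cat >> h.py <<'E'
def go(*wps,start=None):
    o=ctrl.get_obs();P=np.array(o['tool_pos']) if start is None else np.array(start[:3]);y=o['orientation'][2] if start is None else start[3]
    c,s=np.cos(np.radians(y)),np.sin(np.radians(y));R=np.array([[c,s,0],[s,-c,0],[0,0,-1]]).T
    R=np.column_stack([[c,s,0],[s,-c,0],[0,0,-1]])
    print('at',P.round(4),'yaw',round(y,2),'ori',o['orientation'].round(2),'F',o['force'].round(1),'open',round(o['opening']*1e3,1),'t',round(o['clock'],2))
    for p in wps:
        d=(p[3]-y+180)%360-180
        print(p,'offset',(R.T@(np.array(p[:3])-P)*1e3).round(1),'roll',round(-np.radians(d),4))
E
python3 - <<'E'
from h import *
go((.42,.38,.2,0),(.47,.1,.18,10),(.512,-.221,.14,25),(.512,-.221,.053,25))
E
```

```text
at [0.1655 0.654  0.2367] yaw -14.2 ori [ 1.7992e+02 -1.0000e-02 -1.4200e+01] F [ 0.4 -0.4  0.4] open 88.0 t 0.1
(0.42, 0.38, 0.2, 0) offset [314.  203.2  36.7] roll -0.2479
(0.47, 0.1, 0.18, 10) offset [431.1 462.3  56.7] roll -0.4224
(0.512, -0.221, 0.14, 25) offset [550.6 763.2  96.7] roll -0.6842
(0.512, -0.221, 0.053, 25) offset [550.6 763.2 183.7] roll -0.6842
```

Call:
jog_arm:
  motion:
    - {"offset": [314, 203, 37], "roll": -0.25, "hand": 87}
    - {"offset": [314, 203, 37], "roll": -0.25, "hand": 87}
    - {"offset": [314, 203, 37], "roll": -0.25, "hand": 87}
    - {"offset": [314, 203, 37], "roll": -0.25, "hand": 87}
    - {"offset": [314, 203, 37], "roll": -0.25, "hand": 87}
    - {"offset": [314, 203, 37], "roll": -0.25, "hand": 87}
    - {"offset": [314, 203, 37], "roll": -0.25, "hand": 87}
    - {"offset": [314, 203, 37], "roll": -0.25, "hand": 87}
    - {"offset": [314, 203, 37], "roll": -0.25, "hand": 87}
    - {"offset": [431, 462, 57], "roll": -0.42, "hand": 87}
    - {"offset": [431, 462, 57], "roll": -0.42, "hand": 87}
    - {"offset": [431, 462, 57], "roll": -0.42, "hand": 87}
    - {"offset": [431, 462, 57], "roll": -0.42, "hand": 87}
    - {"offset": [431, 462, 57], "roll": -0.42, "hand": 87}
    - {"offset": [431, 462, 57], "roll": -0.42, "hand": 87}
    - {"offset": [431, 462, 57], "roll": -0.42, "hand": 87}
    - {"offset": [551, 763, 97], "roll": -0.684, "hand": 87}
    - {"offset": [551, 763, 97], "roll": -0.684, "hand": 87}
    - {"offset": [551, 763, 97], "roll": -0.684, "hand": 87}
    - {"offset": [551, 763, 97], "roll": -0.684, "hand": 87}

```text
clock: 1.77
tool_pos: [0.4904, -0.0541, 0.1614]
orientation: [-180.0, -0.0, 25.2]
force: [1.7, -0.1, -0.5]
opening: 0.0873
```

```bash
python3 - <<'E'
from h import *
go((.512,-.221,.14,25),(.512,-.221,.053,25))
E
```

```text
at [ 0.4904 -0.0541  0.1614] yaw 25.23 ori [-1.800e+02 -2.000e-02  2.523e+01] F [ 1.7 -0.1 -0.5] open 87.3 t 1.77
(0.512, -0.221, 0.14, 25) offset [-51.6 160.2  21.4] roll 0.004
(0.512, -0.221, 0.053, 25) offset [-51.6 160.2 108.4] roll 0.004
```

Call:
jog_arm:
  motion:
    - {"offset": [-47, 146, 19], "roll": 0, "hand": 87}
    - {"offset": [-47, 146, 19], "roll": 0, "hand": 87}
    - {"offset": [-47, 146, 19], "roll": 0, "hand": 87}
    - {"offset": [-47, 146, 19], "roll": 0, "hand": 87}
    - {"offset": [-47, 146, 19], "roll": 0, "hand": 87}
    - {"offset": [-47, 146, 19], "roll": 0, "hand": 87}

```text
clock: 2.27
tool_pos: [0.5089, -0.2062, 0.1415]
orientation: [-179.9, 0.1, 24.8]
force: [-0.4, 1.6, 0.8]
opening: 0.0874
```

```bash
python3 - <<'E'
from h import *
go((.512,-.221,.053,25),(.512,-.221,.053,3.2))
E
```

```text
at [ 0.5089 -0.2062  0.1415] yaw 24.79 ori [-1.7994e+02  1.0000e-01  2.4790e+01] F [-0.4  1.6  0.8] open 87.4 t 2.27
(0.512, -0.221, 0.053, 25) offset [-3.5 14.8 88.5] roll -0.0036
(0.512, -0.221, 0.053, 3.2) offset [-3.5 14.8 88.5] roll 0.3769
```

Call:
jog_arm:
  motion:
    - {"offset": [-3.5, 15, 30], "roll": 0, "hand": 87}
    - {"offset": [-3.5, 15, 60], "roll": 0, "hand": 87}
    - {"offset": [-3.5, 15, 88], "roll": 0, "hand": 87}
    - {"offset": [-3.5, 15, 88], "roll": 0, "hand": 60}
    - {"offset": [-3.5, 15, 88], "roll": 0, "hand": 40}
    - {"offset": [-3.5, 15, 88], "roll": 0, "hand": 25}
    - {"offset": [-3.5, 15, 88], "roll": 0, "hand": 12}
    - {"offset": [-3.5, 15, 88], "roll": 0, "hand": 0}
    - {"offset": [-3.5, 15, 88], "roll": 0, "hand": 0}
    - {"offset": [-3.5, 15, 88], "roll": 0, "hand": 0}
    - {"offset": [-3.5, 15, 88], "roll": 0, "hand": 0}

```text
clock: 3.18
tool_pos: [0.5131, -0.2196, 0.0551]
orientation: [180.0, -0.1, 25.0]
force: [-0.4, 1.5, 1.1]
opening: 0.039
```

```bash
python3 - <<'E'
from h import *
go((.512,-.221,.053,3.2)); print(ctrl.get_obs()['moment'])
E
```

```text
at [ 0.5131 -0.2196  0.0551] yaw 25.0 ori [ 1.7997e+02 -5.0000e-02  2.5000e+01] F [-0.4  1.5  1.1] open 39.0 t 3.18
(0.512, -0.221, 0.053, 3.2) offset [-1.6  0.8  2.1] roll 0.3804
[-0.02942443 -0.0215132  -0.00756159]
```

Call:
jog_arm:
  motion:
    - {"offset": [0, 0, 1], "roll": 0, "hand": 0}
    - {"offset": [0, 0, 1], "roll": 0, "hand": 0}
    - {"offset": [0, 0, 1], "roll": 0, "hand": 0}
    - {"offset": [0, 0, 1], "roll": 0, "hand": 0}
    - {"offset": [0, 0, 1], "roll": 0, "hand": 0}
    - {"offset": [0, 0, 1], "roll": 0, "hand": 0}
    - {"offset": [0, 0, 1], "roll": 0, "hand": 0}
    - {"offset": [0, 0, 1], "roll": 0, "hand": 0}

```text
clock: 3.85
tool_pos: [0.5128, -0.2222, 0.0539]
orientation: [179.9, 0.1, 25.0]
force: [-1.2, -16.6, -0.4]
opening: 0.0117
```

```bash
python3 - <<'E'
from h import *
go((.512,-.221,.053,3.2)); print(ctrl.get_obs()['moment'])
E
```

```text
at [ 0.5128 -0.2222  0.0539] yaw 25.01 ori [1.7986e+02 9.0000e-02 2.5010e+01] F [ -1.2 -16.6  -0.4] open 11.7 t 3.85
(0.512, -0.221, 0.053, 3.2) offset [-0.2 -1.4  0.9] roll 0.3807
[-6.1585302   0.14531843  0.10093383]
```

Call:
jog_arm:
  motion:
    - {"offset": [-1, 2.3, 1], "roll": 0, "hand": 0}
    - {"offset": [-1, 2.3, 1], "roll": 0.1, "hand": 0}
    - {"offset": [-1, 2.3, 1], "roll": 0.2, "hand": 0}
    - {"offset": [-1, 2.3, 1], "roll": 0.3, "hand": 0}
    - {"offset": [-1, 2.3, 1], "roll": 0.38, "hand": 0}
    - {"offset": [-1, 2.3, 1], "roll": 0.38, "hand": 0}
    - {"offset": [-1, 2.3, 1], "roll": 0.38, "hand": 0}
    - {"offset": [-1, 2.3, 1], "roll": 0.38, "hand": 0}

```text
clock: 4.52
tool_pos: [0.5129, -0.2225, 0.0538]
orientation: [180.0, -0.0, 3.2]
force: [-5.1, 0.9, 13.3]
opening: 0.0118
```

```bash
python3 - <<'E'
from h import *
go((.512,-.221,.053,3.2)); print(ctrl.get_obs()['moment'])
E
```

```text
at [ 0.5129 -0.2225  0.0538] yaw 3.24 ori [ 1.7996e+02 -1.0000e-02  3.2400e+00] F [-5.1  0.9 13.3] open 11.8 t 4.52
(0.512, -0.221, 0.053, 3.2) offset [-0.8 -1.6  0.8] roll 0.0006
[ 0.33767857  1.62046019 -0.04916151]
```

```bash
python3 - <<'E'
from h import *
go((.513,-.2225,.18,3.2),(.53,.0,.18,-30),(.54,.151,.16,-79.6))
E
```

```text
at [ 0.5129 -0.2225  0.0538] yaw 3.24 ori [ 1.7996e+02 -1.0000e-02  3.2400e+00] F [-5.1  0.9 13.3] open 11.8 t 4.52
(0.513, -0.2225, 0.18, 3.2) offset [ 1.000e-01 -0.000e+00 -1.262e+02] roll 0.0006
(0.53, 0.0, 0.18, -30) offset [  29.6 -221.2 -126.2] roll 0.5801
(0.54, 0.151, 0.16, -79.6) offset [  48.2 -371.4 -106.2] roll 1.4458
```

Call:
jog_arm:
  motion:
    - {"offset": [0, 0, 0], "roll": 0, "hand": 50}
    - {"offset": [0, 0, 0], "roll": 0, "hand": 50}
    - {"offset": [0, 0, 0], "roll": 0, "hand": 50}
    - {"offset": [0, 0, 0], "roll": 0, "hand": 50}
    - {"offset": [0, 0, 0], "roll": 0, "hand": 50}
    - {"offset": [0, 0, -126], "roll": 0, "hand": 50}
    - {"offset": [0, 0, -126], "roll": 0, "hand": 50}
    - {"offset": [0, 0, -126], "roll": 0, "hand": 50}
    - {"offset": [30, -221, -126], "roll": 0.58, "hand": 50}
    - {"offset": [30, -221, -126], "roll": 0.58, "hand": 50}
    - {"offset": [30, -221, -126], "roll": 0.58, "hand": 50}
    - {"offset": [30, -221, -126], "roll": 0.58, "hand": 50}
    - {"offset": [30, -221, -126], "roll": 0.58, "hand": 50}
    - {"offset": [48, -371, -106], "roll": 1.446, "hand": 50}
    - {"offset": [48, -371, -106], "roll": 1.446, "hand": 50}
    - {"offset": [48, -371, -106], "roll": 1.446, "hand": 50}
    - {"offset": [48, -371, -106], "roll": 1.446, "hand": 50}
    - {"offset": [48, -371, -106], "roll": 1.446, "hand": 50}
    - {"offset": [48, -371, -106], "roll": 1.446, "hand": 50}
    - {"offset": [48, -371, -106], "roll": 1.446, "hand": 50}

```text
clock: 6.18
tool_pos: [0.5397, 0.1531, 0.1577]
orientation: [179.9, -0.0, -77.0]
force: [-0.1, -0.4, -0.5]
opening: 0.0503
```

```bash
python3 - <<'E'
from h import *
go((.54,.151,.1,-79.6),(.54,.151,.014,-79.6))
t=snap('top','top1');s=snap('scene','sc1')
a=cv2.resize(t['img'][205:260,290:415],None,fx=5,fy=5,interpolation=cv2.INTER_CUBIC)
b=cv2.resize(s['img'][240:300,335:425],None,fx=4,fy=4,interpolation=cv2.INTER_CUBIC)
o=np.zeros((515,625,3),np.uint8);o[:275]=a;o[275:515,:360]=b;cv2.imwrite('pics/c2.png',o[:,:,::-1])
E
```

```text
at [0.5397 0.1531 0.1577] yaw -76.97 ori [ 1.7994e+02 -2.0000e-02 -7.6970e+01] F [-0.1 -0.4 -0.5] open 50.3 t 6.18
(0.54, 0.151, 0.1, -79.6) offset [ 2.1  0.2 57.7] roll 0.046
(0.54, 0.151, 0.014, -79.6) offset [  2.1   0.2 143.7] roll 0.046
```

View pics/c2.png

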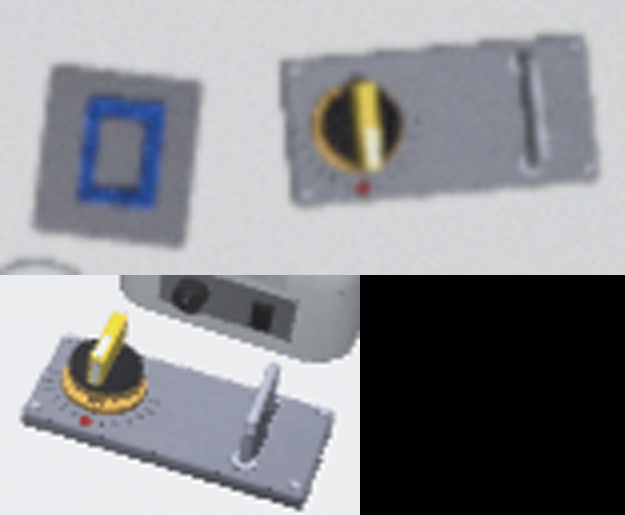

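Picture: the yellow bar now runs from (365,82) to (372,170), parallel with the plate's short edge to about 1°. The mark faces the red dot at (363,188), so the tap is closed. Next is the hook.

Call:
jog_arm:
  motion:
    - {"offset": [2, 0, 40], "roll": 0.03, "hand": 50}
    - {"offset": [2, 0, 80], "roll": 0.03, "hand": 50}
    - {"offset": [2, 0, 115], "roll": 0.03, "hand": 50}
    - {"offset": [2, 0, 135], "roll": 0.03, "hand": 50}
    - {"offset": [2, 0, 143], "roll": 0.03, "hand": 50}
    - {"offset": [2, 0, 143], "roll": 0.03, "hand": 10}
    - {"offset": [2, 0, 143], "roll": 0.03, "hand": 10}
    - {"offset": [2, 0, 143], "roll": 0.03, "hand": 10}
    - {"offset": [2, 0, 143], "roll": 0.03, "hand": 10}
    - {"offset": [2, 0, 143], "roll": 0.03, "hand": 10}
    - {"offset": [2, 0, 143], "roll": 0.03, "hand": 10}
    - {"offset": [2, 0, 143], "roll": 0.03, "hand": 10}

```text
clock: 7.28
tool_pos: [0.5414, 0.1496, 0.0171]
orientation: [-179.9, 0.0, -78.5]
force: [-0.9, 0.9, 7.6]
opening: 0.0237
```

```bash
python3 - <<'E'
from h import *
go((.54,.151,.16,-79.6)); print(ctrl.get_obs()['moment'])
E
```

```text
at [0.5414 0.1496 0.0171] yaw -78.47 ori [-1.7985e+02  5.0000e-02 -7.8470e+01] F [-0.9  0.9  7.6] open 23.7 t 7.28
(0.54, 0.151, 0.16, -79.6) offset [  -1.7    1.1 -142.9] roll 0.0198
[0.04659732 0.42478837 0.0094542 ]
```

Call:
jog_arm:
  motion:
    - {"offset": [0, 0, -15], "roll": 0, "hand": 10}
    - {"offset": [0, 0, -50], "roll": 0, "hand": 10}
    - {"offset": [0, 0, -90], "roll": 0, "hand": 10}
    - {"offset": [0, 0, -130], "roll": 0, "hand": 10}
    - {"offset": [0, 0, -150], "roll": 0, "hand": 10}
    - {"offset": [0, 0, -150], "roll": 0, "hand": 10}
    - {"offset": [0, 0, -150], "roll": 0, "hand": 10}
    - {"offset": [0, 0, -150], "roll": 0, "hand": 10}

```text
clock: 7.95
tool_pos: [0.5397, 0.1487, 0.1649]
orientation: [179.9, 0.0, -78.5]
force: [0.4, 0.8, -1.3]
opening: 0.0237
```

```bash
python3 - <<'E'
from h import *
go(); t=snap('top','top2');s=snap('scene','sc2');p=ctrl.get_obs()['tool_pos']
u=px(s,p).astype(int);v=px(t,p).astype(int);print(u,v,ctrl.get_obs()['moment'])
a=cv2.resize(t['img'][v[1]-45:v[1]+45,v[0]-60:v[0]+60],None,fx=4,fy=4)
b=cv2.resize(s['img'][u[1]-60:u[1]+60,u[0]-40:u[0]+40],None,fx=4,fy=4)
o=np.zeros((480,800,3),np.uint8);o[:360,:480]=a;o[:,480:]=b;cv2.imwrite('pics/c3.png',o[:,:,::-1])
E
```

```text
at [0.5397 0.1487 0.1649] yaw -78.52 ori [ 1.7995e+02  1.0000e-02 -7.8520e+01] F [ 0.4  0.8 -1.3] open 23.7 t 7.95
[252 184] [243 221] [ 0.02289929 -0.0712388   0.03163737]
```

View pics/c3.png

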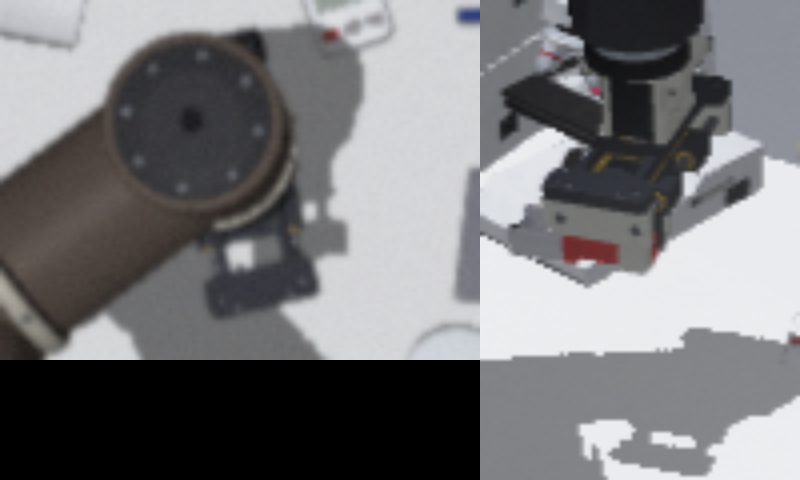

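The picture shows the hook still held horizontally: the red end is at (590,250), so gravity did not swing it down. The tool only rolls, so I'll lever the hook upright in the grip. I'll put its legs under the lock eye's bar from the -y side and move the grip in an arc round the bar.

```bash
python3 - <<'E'
from h import *
t=dict(np.load('pics/top0.npz'))
for n,u,v,z in(('tape c',613,277,.04),('tape top',613,254,.04),('tape low',613,300,.04),('tape left',590,277,.04),('centrif BR',577,272,.05)): print(n,w(t,u/1.42,v/1.42,z).round(3))
E_=np.array([.519,-.3323]);d=np.array([-.0564,.9984])
P=lambda q,z:(*(E_+q/1e3*d),z/1e3+.002,-86.8)
go((.47,-.05,.17,-86.8),(.47,-.38,.17,-86.8),P(-135,130))
E
```

```text
tape c [ 0.618 -0.449  0.04 ]
tape top [ 0.67  -0.452  0.04 ]
tape low [ 0.566 -0.447  0.04 ]
tape left [ 0.619 -0.397  0.04 ]
centrif BR [ 0.63  -0.366  0.05 ]
at [0.5395 0.1485 0.164 ] yaw -78.52 ori [ 1.7985e+02 -4.0000e-02 -7.8520e+01] F [ 0.5 -1.  -2. ] open 23.7 t 8.05
(0.47, -0.05, 0.17, -86.8) offset [180.7 107.7  -6. ] roll 0.1445
(0.47, -0.38, 0.17, -86.8) offset [504.1 173.3  -6. ] roll 0.1445
(np.float64(0.526614), np.float64(-0.467084), 0.132, -86.8) offset [600.7 135.2  32. ] roll 0.1445
```

Call:
jog_arm:
  motion:
    - {"offset": [181, 108, -6], "roll": 0.145, "hand": 10}
    - {"offset": [181, 108, -6], "roll": 0.145, "hand": 10}
    - {"offset": [181, 108, -6], "roll": 0.145, "hand": 10}
    - {"offset": [181, 108, -6], "roll": 0.145, "hand": 10}
    - {"offset": [181, 108, -6], "roll": 0.145, "hand": 10}
    - {"offset": [504, 173, -6], "roll": 0.145, "hand": 10}
    - {"offset": [504, 173, -6], "roll": 0.145, "hand": 10}
    - {"offset": [504, 173, -6], "roll": 0.145, "hand": 10}
    - {"offset": [504, 173, -6], "roll": 0.145, "hand": 10}
    - {"offset": [504, 173, -6], "roll": 0.145, "hand": 10}
    - {"offset": [504, 173, -6], "roll": 0.145, "hand": 10}
    - {"offset": [504, 173, -6], "roll": 0.145, "hand": 10}
    - {"offset": [504, 173, -6], "roll": 0.145, "hand": 10}
    - {"offset": [585, 142, 30], "roll": 0.145, "hand": 10}
    - {"offset": [585, 142, 30], "roll": 0.145, "hand": 10}
    - {"offset": [585, 142, 30], "roll": 0.145, "hand": 10}
    - {"offset": [585, 142, 30], "roll": 0.145, "hand": 10}
    - {"offset": [585, 142, 30], "roll": 0.145, "hand": 10}

```text
clock: 9.55
tool_pos: [0.5167, -0.4523, 0.1328]
orientation: [179.8, 0.1, -86.9]
force: [0.3, 0.8, -0.5]
opening: 0.0236
```

```bash
cat >> h.py <<'E'
E_=np.array([.515,-.3323]);D=np.array([-.0564,.9984])
P=lambda q,z:(*np.round(E_+q/1e3*D,4),round(z/1e3+.002,4),-86.8)
E
python3 - <<'E'
from h import *
go(P(-117,130),P(-117,32))
s=snap('scene','sc3',(360,170,500,290),5)
E
```

```text
at [ 0.5167 -0.4523  0.1328] yaw -86.88 ori [ 1.7978e+02  1.4000e-01 -8.6880e+01] F [ 0.3  0.8 -0.5] open 23.6 t 9.55
(np.float64(0.5216), np.float64(-0.4491), 0.132, -86.8) offset [-3.  -5.   0.8] roll -0.0014
(np.float64(0.5216), np.float64(-0.4491), 0.034, -86.8) offset [-3.  -5.  98.8] roll -0.0014
```

View pics/sc3.png

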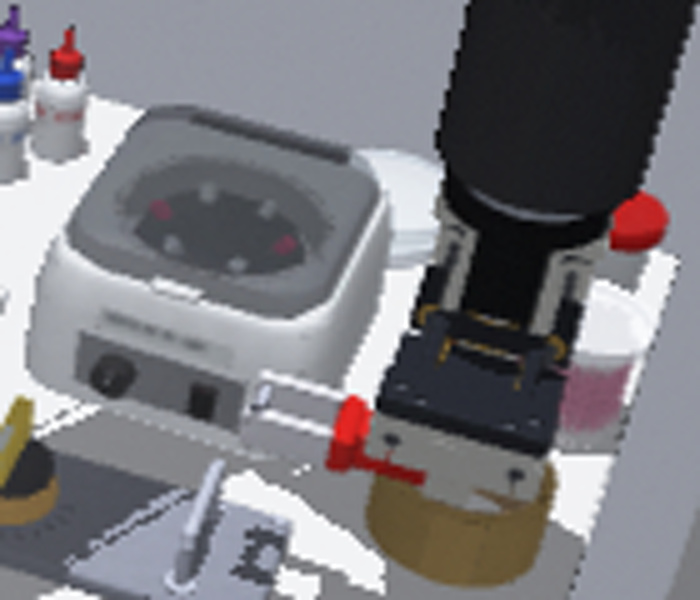

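Picture: the hook is held near its handle end, horizontal, with the mouth at (250,400) towards the bar at (215,470). I'll descend beside the plate.

Call:
jog_arm:
  motion:
    - {"offset": [-3, -4, 30], "roll": 0, "hand": 10}
    - {"offset": [-3, -4, 60], "roll": 0, "hand": 10}
    - {"offset": [-3, -4, 85], "roll": 0, "hand": 10}
    - {"offset": [-3, -4, 98], "roll": 0, "hand": 10}
    - {"offset": [-3, -4, 98], "roll": 0, "hand": 10}
    - {"offset": [-3, -4, 98], "roll": 0, "hand": 10}
    - {"offset": [-3, -4, 98], "roll": 0, "hand": 10}

```text
clock: 10.18
tool_pos: [0.5229, -0.4497, 0.0398]
orientation: [-179.9, -0.1, -86.8]
force: [-0.2, 0.2, -1.0]
opening: 0.0236
```

```bash
python3 - <<'E'
from h import *
c,s=lambda a:np.cos(np.radians(a)),lambda a:np.sin(np.radians(a))
go(P(-117,32),P(-85,32),*[P(-16*s(a)-85*c(a),52-16*c(a)+85*s(a)) for a in range(0,106,15)])
s=snap('scene','sc4',(370,220,480,310),6)
E
```

```text
at [ 0.5229 -0.4497  0.0398] yaw -86.76 ori [-1.7986e+02 -1.1000e-01 -8.6760e+01] F [-0.2  0.2 -1. ] open 23.6 t 10.18
(np.float64(0.5216), np.float64(-0.4491), 0.034, -86.8) offset [-0.7  1.3  5.8] roll 0.0007
(np.float64(0.5198), np.float64(-0.4172), 0.034, -86.8) offset [-32.6   1.3   5.8] roll 0.0007
(np.float64(0.5198), np.float64(-0.4172), np.float64(0.038), -86.8) offset [-32.6   1.3   1.8] roll 0.0007
(np.float64(0.5199), np.float64(-0.4184), np.float64(0.0605), -86.8) offset [-31.4   1.3 -20.7] roll 0.0007
(np.float64(0.5196), np.float64(-0.4138), np.float64(0.0826), -86.8) offset [-36.    1.3 -42.8] roll 0.0007
(np.float64(0.519), np.float64(-0.4036), np.float64(0.1028), -86.8) offset [-46.2   1.3 -63. ] roll 0.0007
(np.float64(0.5182), np.float64(-0.3886), np.float64(0.1196), -86.8) offset [-61.2   1.3 -79.8] roll 0.0007
(np.float64(0.5171), np.float64(-0.3697), np.float64(0.132), -86.8) offset [-80.2   1.3 -92.2] roll 0.0007
(np.float64(0.5159), np.float64(-0.3483), np.float64(0.139), -86.8) offset [-101.6    1.3  -99.2] roll 0.0007
(np.float64(0.5146), np.float64(-0.3258), np.float64(0.1402), -86.8) offset [-124.2    1.3 -100.4] roll 0.0007
```

View pics/sc4.png

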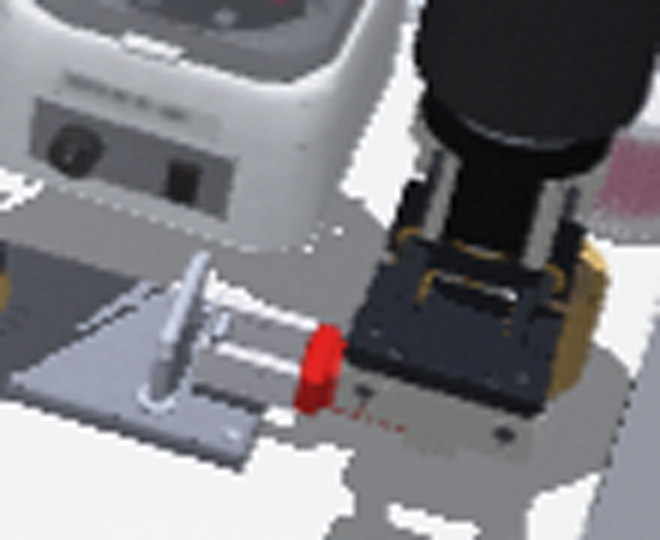

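Picture: the legs' ends at (215,330) sit between the arch's uprights, below the bar top at (200,260). I'll insert under the bar.

Call:
jog_arm:
  motion:
    - {"offset": [-1, 1, 5], "roll": 0, "hand": 10}
    - {"offset": [-1, 1, 5], "roll": 0, "hand": 10}
    - {"offset": [-8, 1, 5], "roll": 0, "hand": 10}
    - {"offset": [-16, 1, 5], "roll": 0, "hand": 10}
    - {"offset": [-24, 1, 5], "roll": 0, "hand": 10}
    - {"offset": [-32, 1, 5], "roll": 0, "hand": 10}
    - {"offset": [-32, 1, 5], "roll": 0, "hand": 10}
    - {"offset": [-32, 1, 5], "roll": 0, "hand": 10}

```text
clock: 10.9
tool_pos: [0.5193, -0.4165, 0.0328]
orientation: [-180.0, 0.0, -86.8]
force: [2.1, 1.1, -0.0]
opening: 0.0235
```

Call:
jog_arm:
  motion:
    - {"offset": [0, 0, -13], "roll": 0, "hand": 10}
    - {"offset": [1, 0, -26], "roll": 0, "hand": 10}
    - {"offset": [0, 0, -38], "roll": 0, "hand": 10}
    - {"offset": [-3, 0, -48], "roll": 0, "hand": 10}
    - {"offset": [-8, 0, -59], "roll": 0, "hand": 10}
    - {"offset": [-14, 0, -69], "roll": 0, "hand": 10}
    - {"offset": [-21, 0, -78], "roll": 0, "hand": 10}
    - {"offset": [-29, 0, -86], "roll": 0, "hand": 10}
    - {"offset": [-29, 0, -86], "roll": 0, "hand": 10}

```text
clock: 11.65
tool_pos: [0.5178, -0.3875, 0.1208]
orientation: [-179.9, -0.1, -86.7]
force: [-0.4, -1.0, -1.2]
opening: 0.0236
```

```bash
python3 - <<'E'
from h import *
go(P(-16,137))
s=snap('scene','sc5',(370,220,480,310),6)
E
```

```text
at [ 0.5178 -0.3875  0.1208] yaw -86.74 ori [-1.7989e+02 -7.0000e-02 -8.6740e+01] F [-0.4 -1.  -1.2] open 23.6 t 11.65
(np.float64(0.5159), np.float64(-0.3483), 0.139, -86.8) offset [-39.2  -0.3 -18.2] roll 0.001
```

View pics/sc5.png

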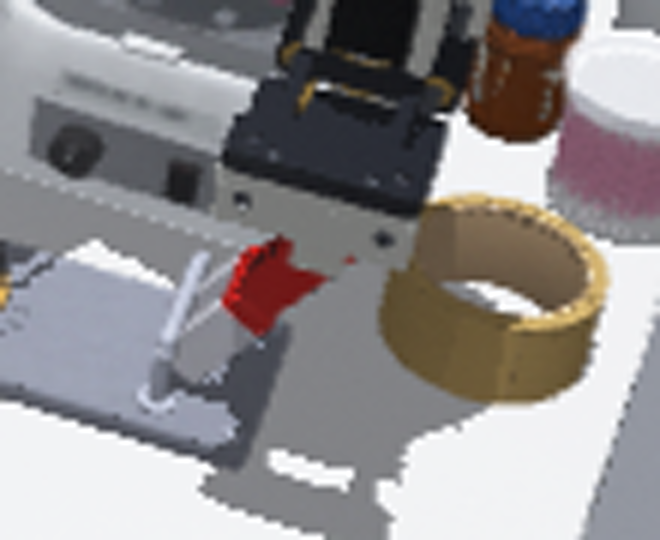

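Picture: the hook has pivoted to roughly 55° down, its legs against the bar. I'll continue the arc with a little overshoot, then back off.

Call:
jog_arm:
  motion:
    - {"offset": [-9, 0, -7], "roll": 0, "hand": 10}
    - {"offset": [-19, 0, -12], "roll": 0, "hand": 10}
    - {"offset": [-29, 0, -16], "roll": 0, "hand": 10}
    - {"offset": [-39, 0, -18], "roll": 0, "hand": 10}
    - {"offset": [-46, 0, -18], "roll": 0, "hand": 10}
    - {"offset": [-46, 0, -18], "roll": 0, "hand": 10}
    - {"offset": [-46, 0, -18], "roll": 0, "hand": 10}

```text
clock: 12.28
tool_pos: [0.515, -0.3419, 0.1368]
orientation: [-180.0, -0.0, -86.8]
force: [0.6, -1.0, -1.0]
opening: 0.0239
```

```bash
python3 - <<'E'
from h import *
go(P(-16,137))
s=snap('scene','sc6',(360,220,470,310),6)
E
```

```text
at [ 0.515  -0.3419  0.1368] yaw -86.76 ori [-179.96   -0.    -86.76] F [ 0.6 -1.  -1. ] open 23.9 t 12.28
(np.float64(0.5159), np.float64(-0.3483), 0.139, -86.8) offset [ 6.4 -0.5 -2.2] roll 0.0006
```

View pics/sc6.png

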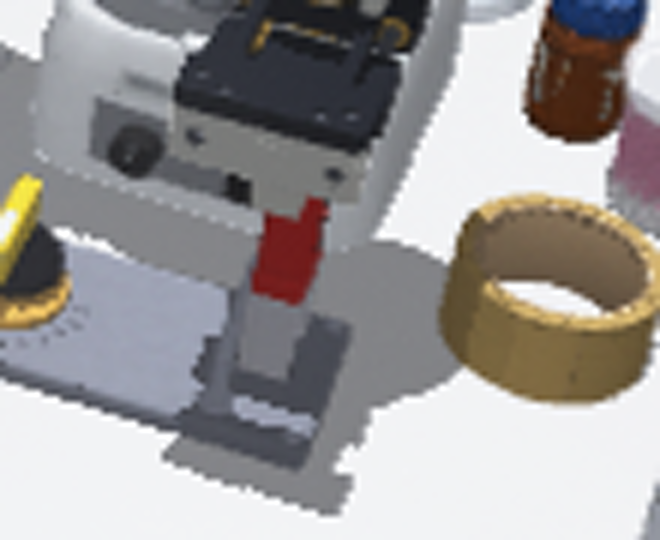

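Picture: the hook is now close to vertical. Handle edges run (268,215)-(253,290) and (325,200)-(300,300), legs below. I'll work out its tilt and centre from these edges.

```bash
python3 - <<'E'
from h import *
s=dict(np.load('pics/sc6.npz'));T=s['cam_to_world']
def pl(u,v,x):
    q=(360+(u+.5)/6-.5,220+(v+.5)/6-.5);r=T[:3,:3]@np.linalg.solve(s['K'],[*q,1]);o=T[:3,3];return (o+r*(x-o[0])/r[0]).round(4)
for n,u,v,x in(('hl1',268,215,.503),('hl2',257,275,.503),('hr1',327,205,.503),('hr2',305,285,.503),('ll1',241,305,.495),('ll2',233,368,.495),('lr1',308,315,.495),('lr2',293,378,.495)): print(n,pl(u,v,x))
go((.515,-.342,.215,-86.8),(.48,-.2,.215,-98.3),(.4987,-.0661,.215,-98.3),(.4987,-.0661,.165,-98.3))
E
```

```text
hl1 [ 0.503  -0.3382  0.1137]
hl2 [ 0.503  -0.3384  0.079 ]
hr1 [ 0.503  -0.3619  0.1292]
hr2 [ 0.503  -0.3597  0.0823]
ll1 [ 0.495  -0.3356  0.0662]
ll2 [ 0.495  -0.3373  0.0288]
lr1 [ 0.495  -0.3648  0.0733]
lr2 [ 0.495  -0.3641  0.035 ]
at [ 0.5149 -0.3421  0.1365] yaw -86.79 ori [-1.7999e+02  2.0000e-02 -8.6790e+01] F [ 0.1 -1.2 -0.7] open 23.8 t 12.33
(0.515, -0.342, 0.215, -86.8) offset [ -0.1  -0.1 -78.5] roll 0.0001
(0.48, -0.2, 0.215, -98.3) offset [-143.8   26.9  -78.5] roll 0.2008
(0.4987, -0.0661, 0.215, -98.3) offset [-276.4    0.7  -78.5] roll 0.2008
(0.4987, -0.0661, 0.165, -98.3) offset [-276.4    0.7  -28.5] roll 0.2008
```

The hook is vertical within about 2°, with its centre 8 mm towards tool +x from the TCP. I'll carry it to the holder with that correction.

Call:
jog_arm:
  motion:
    - {"offset": [2, 0, -39], "roll": 0, "hand": 10}
    - {"offset": [2, 0, -79], "roll": 0, "hand": 10}
    - {"offset": [2, 0, -79], "roll": 0, "hand": 10}
    - {"offset": [-144, 27, -79], "roll": 0.2, "hand": 10}
    - {"offset": [-144, 27, -79], "roll": 0.2, "hand": 10}
    - {"offset": [-144, 27, -79], "roll": 0.2, "hand": 10}
    - {"offset": [-144, 27, -79], "roll": 0.2, "hand": 10}
    - {"offset": [-276, 0, -79], "roll": 0.2, "hand": 10}
    - {"offset": [-276, 0, -79], "roll": 0.2, "hand": 10}
    - {"offset": [-276, 0, -79], "roll": 0.2, "hand": 10}
    - {"offset": [-283, 0, -79], "roll": 0.2, "hand": 10}
    - {"offset": [-283, 0, -79], "roll": 0.2, "hand": 10}
    - {"offset": [-283, 0, -45], "roll": 0.2, "hand": 10}
    - {"offset": [-283, 0, -28], "roll": 0.2, "hand": 10}
    - {"offset": [-283, 0, -28], "roll": 0.2, "hand": 10}
    - {"offset": [-283, 0, -28], "roll": 0.2, "hand": 10}

```text
clock: 13.67
tool_pos: [0.4984, -0.0605, 0.1639]
orientation: [179.9, -0.1, -98.3]
force: [0.5, 0.1, -0.9]
opening: 0.0237
```

```bash
python3 - <<'E'
from h import *
go((.5,-.0592,.165,-98.3),(.5,-.0592,.11,-98.3))
t=snap('top','top7');s=snap('scene','sc7')
a=cv2.resize(s['img'][215:290,270:350],None,fx=6,fy=6,interpolation=cv2.INTER_CUBIC)
cv2.imwrite('pics/c7.png',a[:,:,::-1])
E
```

```text
at [ 0.4984 -0.0605  0.1639] yaw -98.3 ori [ 1.7986e+02 -6.0000e-02 -9.8300e+01] F [ 0.5  0.1 -0.9] open 23.7 t 13.67
(0.5, -0.0592, 0.165, -98.3) offset [-1.5 -1.4 -1.1] roll -0.0
(0.5, -0.0592, 0.11, -98.3) offset [-1.5 -1.4 53.9] roll -0.0
```

View pics/c7.png

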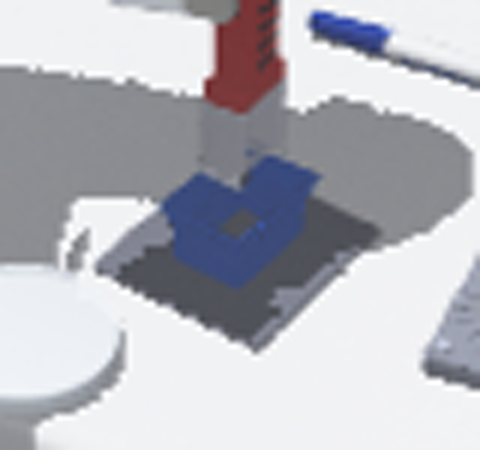

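Picture: the hook hangs upright above the pocket, legs ending around (240,185) at the rear-left of the pocket mouth. I'll check the near shoulder corner (243,112) numerically.

```bash
python3 - <<'E'
from h import *
s=dict(np.load('pics/sc7.npz'))
X=lambda u,v:np.array([270+(u+.5)/6-.5,215+(v+.5)/6-.5])
for z in(.09,.1,.11,.12): print('corner pred',z,((px(s,[.4757,-.0774,z])-[269.5+.58,214.58])*6).round(0))
H=np.array([.4987,-.0661]);c,n=np.cos(np.radians(81.7)),np.sin(np.radians(81.7))
f=lambda x,y,z:px(s,[H[0]+c*x-n*y,H[1]+n*x+c*y,z])
for nm,l in(('plate near',(-.05,.055,.006)),('plate left',(.05,.055,.006)),('plate right',(-.05,-.055,.006)),('pocket in far?',(0.015,-.0235,.006)),('pock near floor',(-.015,.0235,.006))): print(nm,((f(*l)-[270.08,214.58])*6).round(0))
E
```

```text
corner pred 0.09 [239. 141.]
corner pred 0.1 [240. 124.]
corner pred 0.11 [241. 107.]
corner pred 0.12 [242.  90.]
plate near [254. 344.]
plate left [ 86. 260.]
plate right [379. 225.]
pocket in far? [236. 206.]
pock near floor [232. 279.]
```

```bash
python3 - <<'E'
from h import *
t=dict(np.load('pics/top0.npz'));s=dict(np.load('pics/sc7.npz'))
A=lambda u,v:np.array([290+(u+.5)/6-.5,205+(v+.5)/6-.5])
X=lambda u,v:np.array([270+(u+.5)/6-.5,215+(v+.5)/6-.5])
L=[(.05,-.055,.006),(-.05,-.055,.006),(-.05,.055,.006),(.05,.055,.006)]
tt=[(t,l,A(*q)) for l,q in zip(L,[(64,78),(241,98),(219,296),(40,275)])]
# pocket rim z=.04 outer corners are unknown size; inner-floor centre as symmetric mean of outer rim corners
ss=[(s,L[2],X(257,351)),(s,L[3],X(96,269)),(s,L[1],X(382,234))]
for o in(tt,ss,tt+ss):
    p,r=fit(o,[.5,-.06,1.43]);print(p[:2].round(4),np.degrees(p[2]).round(2),r)
rim=[A(107,117),A(198,123),A(188,248),A(95,242)];print('rim centre',np.mean([w(t,*q,.04) for q in rim],0))
E
```

```text
[ 0.4987 -0.0661] 81.72 [-0.45 -0.39  0.41 -0.13  0.35  0.32 -0.32  0.19]
[ 0.4937 -0.0696] 81.44 [ 0.29  0.31 -0.99 -0.22  0.47 -0.18]
[ 0.4976 -0.0672] 81.66 [-0.09 -0.07  0.76  0.22  0.67  0.67  0.    0.51  0.21 -0.79 -1.07 -1.18
  0.22 -1.22]
rim centre [ 0.49924064 -0.06693229  0.04      ]
```

Call:
jog_arm:
  motion:
    - {"offset": [-1, -1, 12], "roll": 0, "hand": 10}
    - {"offset": [-1, -1, 22], "roll": 0, "hand": 10}
    - {"offset": [-1, -1, 30], "roll": 0, "hand": 10}
    - {"offset": [-1, -1, 36], "roll": 0, "hand": 10}
    - {"offset": [-1, -1, 42], "roll": 0, "hand": 10}
    - {"offset": [-1, -1, 42], "roll": 0, "hand": 10}

```text
clock: 14.27
tool_pos: [0.4995, -0.0593, 0.1214]
orientation: [179.9, -0.0, -98.3]
force: [-0.4, 0.8, -0.5]
opening: 0.0237
```

Call:
jog_arm:
  motion:
    - {"offset": [0, 0, 4], "roll": 0, "hand": 10}
    - {"offset": [0, 0, 8], "roll": 0, "hand": 10}
    - {"offset": [0, 0, 11], "roll": 0, "hand": 10}
    - {"offset": [0, 0, 11], "roll": 0, "hand": 10}

```text
clock: 14.6
tool_pos: [0.5011, -0.0593, 0.113]
orientation: [-179.9, -0.0, -98.2]
force: [-3.8, 0.1, 12.4]
opening: 0.0239
```

Contact with the pocket floor at TCP z=0.113, where expected. Release, then look.

Call:
jog_arm:
  motion:
    - {"offset": [0, 0, -1], "roll": 0, "hand": 26}
    - {"offset": [0, 0, -1], "roll": 0, "hand": 30}
    - {"offset": [0, 0, -1], "roll": 0, "hand": 40}
    - {"offset": [0, 0, -1], "roll": 0, "hand": 50}
    - {"offset": [0, 0, -1], "roll": 0, "hand": 60}
    - {"offset": [0, 0, -1], "roll": 0, "hand": 60}
    - {"offset": [0, 0, -1], "roll": 0, "hand": 60}
    - {"offset": [0, 0, -40], "roll": 0, "hand": 60}
    - {"offset": [0, 0, -70], "roll": 0, "hand": 60}
    - {"offset": [0, 0, -70], "roll": 0, "hand": 60}
    - {"offset": [0, 0, -70], "roll": 0, "hand": 60}
    - {"offset": [0, 0, -70], "roll": 0, "hand": 60}

```text
clock: 15.6
tool_pos: [0.4999, -0.0591, 0.1813]
orientation: [180.0, 0.0, -98.3]
force: [-0.1, 0.8, -0.7]
opening: 0.0601
```

```bash
python3 - <<'E'
from h import *
go()
s=snap('scene','sc8');t=snap('top','top8')
a=cv2.resize(s['img'][190:290,265:355],None,fx=6,fy=6,interpolation=cv2.INTER_CUBIC)
cv2.imwrite('pics/c8.png',a[:,:,::-1])
E
```

```text
at [ 0.4999 -0.0591  0.1813] yaw -98.29 ori [ 1.800e+02  2.000e-02 -9.829e+01] F [-0.1  0.8 -0.7] open 60.1 t 15.6
```

View pics/c8.png

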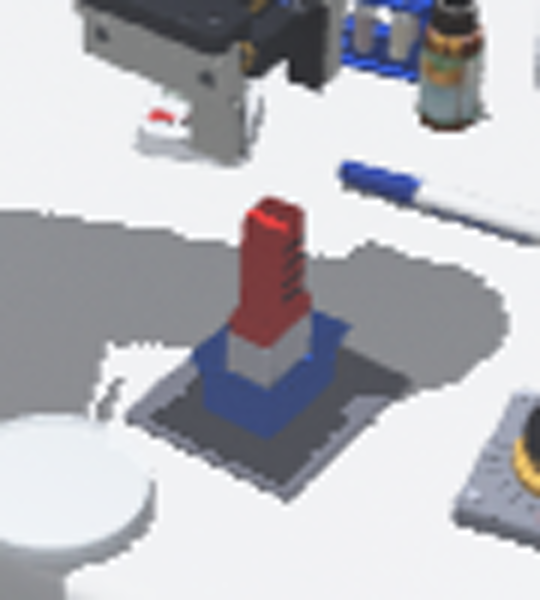

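Picture: the hook stands upright and free in the blue pocket, its top face centred near (272,212). I'll compute the centre for the regrasp.

```bash
python3 - <<'E'
from h import *
s=dict(np.load('pics/sc8.npz'))
X=lambda u,v:(265+(u+.5)/6-.5,190+(v+.5)/6-.5)
L=w(s,*X(245,213),.118);R=w(s,*X(304,206),.118);print(L,R,(L+R)/2)
go((.4985,-.0675,.15,-98.3),(.4985,-.0675,.084,-98.3))
E
```

```text
[ 0.49033129 -0.0547351   0.118     ] [ 0.50879507 -0.07663003  0.118     ] [ 0.49956318 -0.06568256  0.118     ]
at [ 0.4994 -0.0592  0.1805] yaw -98.29 ori [ 1.799e+02 -3.000e-02 -9.829e+01] F [ 0.5  0.8 -0.4] open 60.0 t 15.7
(0.4985, -0.0675, 0.15, -98.3) offset [ 8.3 -0.3 30.5] roll 0.0002
(0.4985, -0.0675, 0.084, -98.3) offset [ 8.3 -0.3 96.5] roll 0.0002
```

Call:
jog_arm:
  motion:
    - {"offset": [7, 0, 10], "roll": 0, "hand": 60}
    - {"offset": [7, 0, 40], "roll": 0, "hand": 60}
    - {"offset": [7, 0, 70], "roll": 0, "hand": 50}
    - {"offset": [7, 0, 90], "roll": 0, "hand": 40}
    - {"offset": [7, 0, 96], "roll": 0, "hand": 30}
    - {"offset": [7, 0, 96], "roll": 0, "hand": 25}
    - {"offset": [7, 0, 96], "roll": 0, "hand": 10}
    - {"offset": [7, 0, 96], "roll": 0, "hand": 10}
    - {"offset": [7, 0, 96], "roll": 0, "hand": 10}
    - {"offset": [7, 0, 96], "roll": 0, "hand": 10}
    - {"offset": [7, 0, 96], "roll": 0, "hand": 10}
    - {"offset": [7, 0, 96], "roll": 0, "hand": 10}
    - {"offset": [7, 0, 96], "roll": 0, "hand": 10}

```text
clock: 16.78
tool_pos: [0.4997, -0.0659, 0.0864]
orientation: [-179.9, 0.0, -98.3]
force: [-1.4, 0.4, 6.0]
opening: 0.024
```

```bash
python3 - <<'E'
from h import *
go((.499,-.0665,.20,-98.3),(.47,-.18,.20,-130),(.519,-.3323,.20,-176.8))
E
```

```text
at [ 0.4997 -0.0659  0.0864] yaw -98.26 ori [-1.7992e+02  2.0000e-02 -9.8260e+01] F [-1.4  0.4  6. ] open 24.0 t 16.78
(0.499, -0.0665, 0.2, -98.3) offset [   0.7    0.6 -113.6] roll 0.0007
(0.47, -0.18, 0.2, -130) offset [ 117.1   13.  -113.6] roll 0.554
(0.519, -0.3323, 0.2, -176.8) offset [ 260.8  -57.4 -113.6] roll 1.3708
```

Call:
jog_arm:
  motion:
    - {"offset": [0, 0, -20], "roll": 0, "hand": 10}
    - {"offset": [0, 0, -50], "roll": 0, "hand": 10}
    - {"offset": [0, 0, -90], "roll": 0, "hand": 10}
    - {"offset": [0, 0, -113], "roll": 0, "hand": 10}
    - {"offset": [117, 13, -113], "roll": 0.55, "hand": 10}
    - {"offset": [117, 13, -113], "roll": 0.55, "hand": 10}
    - {"offset": [117, 13, -113], "roll": 0.55, "hand": 10}
    - {"offset": [117, 13, -113], "roll": 0.55, "hand": 10}
    - {"offset": [261, -57, -113], "roll": 1.37, "hand": 10}
    - {"offset": [261, -57, -113], "roll": 1.37, "hand": 10}
    - {"offset": [261, -57, -113], "roll": 1.37, "hand": 10}
    - {"offset": [261, -57, -113], "roll": 1.37, "hand": 10}
    - {"offset": [261, -57, -113], "roll": 1.37, "hand": 10}
    - {"offset": [261, -57, -113], "roll": 1.37, "hand": 10}
    - {"offset": [261, -57, -113], "roll": 1.37, "hand": 10}
    - {"offset": [261, -57, -113], "roll": 1.37, "hand": 10}
    - {"offset": [261, -57, -80], "roll": 1.37, "hand": 10}
    - {"offset": [261, -57, -78], "roll": 1.37, "hand": 10}
    - {"offset": [261, -57, -78], "roll": 1.37, "hand": 10}

```text
clock: 18.37
tool_pos: [0.5166, -0.3319, 0.1619]
orientation: [179.9, -0.2, -176.6]
force: [-0.9, 1.2, -0.6]
opening: 0.0238
```

```bash
python3 - <<'E'
from h import *
go((.519,-.3323,.14,-176.8),(.519,-.3323,.0944,-176.8))
s=snap('scene','sc9',(370,200,470,300),6);t=snap('top','top9')
E
```

```text
at [ 0.5166 -0.3319  0.1619] yaw -176.6 ori [ 179.9    -0.23 -176.6 ] F [-0.9  1.2 -0.6] open 23.8 t 18.37
(0.519, -0.3323, 0.14, -176.8) offset [-2.4 -0.6 21.9] roll 0.0035
(0.519, -0.3323, 0.0944, -176.8) offset [-2.4 -0.6 67.5] roll 0.0035
```

Call:
jog_arm:
  motion:
    - {"offset": [-2, -1, 8], "roll": 0, "hand": 10}
    - {"offset": [-2, -1, 16], "roll": 0, "hand": 10}
    - {"offset": [-2, -1, 24], "roll": 0, "hand": 10}
    - {"offset": [-2, -1, 32], "roll": 0, "hand": 10}
    - {"offset": [-2, -1, 38], "roll": 0, "hand": 10}
    - {"offset": [-2, -1, 44], "roll": 0, "hand": 10}
    - {"offset": [-2, -1, 50], "roll": 0, "hand": 10}
    - {"offset": [-2, -1, 55], "roll": 0, "hand": 10}
    - {"offset": [-2, -1, 60], "roll": 0, "hand": 10}
    - {"offset": [-2, -1, 60], "roll": 0, "hand": 10}

```text
clock: 19.3
tool_pos: [0.5191, -0.333, 0.1017]
orientation: [179.9, -0.1, -176.8]
force: [-0.8, 0.4, -1.8]
opening: 0.0238
```

Call:
jog_arm:
  motion:
    - {"offset": [0, 0, 3], "roll": 0, "hand": 10}
    - {"offset": [0, 0, 6], "roll": 0, "hand": 10}
    - {"offset": [0, 0, 8], "roll": 0, "hand": 10}
    - {"offset": [0, 0, 9], "roll": 0, "hand": 10}
    - {"offset": [0, 0, 9], "roll": 0, "hand": 10}

```text
clock: 19.72
tool_pos: [0.52, -0.3336, 0.0945]
orientation: [-180.0, -0.0, -176.8]
force: [0.5, 0.4, -0.1]
opening: 0.0239
```

Call:
jog_arm:
  motion:
    - {"offset": [0, 0, 2], "roll": 0, "hand": 10}
    - {"offset": [0, 0, 3], "roll": 0, "hand": 10}
    - {"offset": [0, 0, 3], "roll": 0, "hand": 10}

```text
clock: 19.97
tool_pos: [0.5205, -0.3336, 0.0943]
orientation: [-179.9, 0.1, -176.7]
force: [-5.2, 4.9, 18.4]
opening: 0.024
```

Call:
jog_arm:
  motion:
    - {"offset": [0, 0, -2], "roll": 0, "hand": 10}
    - {"offset": [0, 0, -2], "roll": 0, "hand": 26}
    - {"offset": [0, 0, -2], "roll": 0, "hand": 30}
    - {"offset": [0, 0, -2], "roll": 0, "hand": 40}
    - {"offset": [0, 0, -2], "roll": 0, "hand": 55}
    - {"offset": [0, 0, -2], "roll": 0, "hand": 60}
    - {"offset": [0, 0, -2], "roll": 0, "hand": 60}
    - {"offset": [0, 0, -2], "roll": 0, "hand": 60}
    - {"offset": [0, 0, -40], "roll": 0, "hand": 60}
    - {"offset": [0, 0, -80], "roll": 0, "hand": 60}
    - {"offset": [0, 0, -120], "roll": 0, "hand": 60}
    - {"offset": [0, 0, -140], "roll": 0, "hand": 60}
    - {"offset": [90, 90, -140], "roll": 0, "hand": 60}
    - {"offset": [90, 90, -140], "roll": 0, "hand": 60}
    - {"offset": [90, 90, -140], "roll": 0, "hand": 60}
    - {"offset": [90, 90, -140], "roll": 0, "hand": 60}
    - {"offset": [90, 90, -140], "roll": 0, "hand": 60}
    - {"offset": [90, 90, -140], "roll": 0, "hand": 60}

```text
clock: 21.47
tool_pos: [0.4256, -0.2486, 0.2323]
orientation: [-180.0, 0.1, -176.7]
force: [0.4, -0.4, -0.2]
opening: 0.0602
```

```bash
python3 - <<'E'
from h import *
go()
s=snap('scene','sc10');t=snap('top','top10')
a=cv2.resize(s['img'][215:305,335:430],None,fx=5,fy=5,interpolation=cv2.INTER_CUBIC)
b=cv2.resize(t['img'][195:275,170:420],None,fx=3,fy=3,interpolation=cv2.INTER_CUBIC)[:140]
z=cv2.resize(s['img'][225:300,395:420],None,fx=6,fy=6,interpolation=cv2.INTER_CUBIC)
b=cv2.resize(t['img'][150:290,140:420],None,fx=1,fy=1)
o=np.zeros((600,800,3),np.uint8);o[:450,:475]=a;o[:450,480:630]=z;o[455:595,:280]=b;cv2.imwrite('pics/c10.png',o[:,:,::-1])
# bystanders: change between first & last images
for n,p,q in(('scene','sc','scene0'),('top','t','top0')):
    i=s if p=='sc' else t;dd=np.abs(i['img'].astype(int)-np.load('pics/'+q+'.npz')['img']).max(2)
    P={'timer':(383,253),'petri':(422,386),'marker':(450,255),'cup':(223,302)} if n=='top' else {'timer':(423,297),'petri':(389,388),'marker':(485,318),'cup':(271,268)}
    for k,(u,v) in P.items():
        u,v=int(u/1.42),int(v/1.42);print(n,k,np.percentile(dd[v-10:v+10,u-15:u+15],[50,95]))
E
```

```text
at [ 0.4256 -0.2486  0.2323] yaw -176.72 ori [-1.7996e+02  1.0000e-01 -1.7672e+02] F [ 0.4 -0.4 -0.2] open 60.2 t 21.47
scene timer [23. 33.]
scene petri [25. 32.]
scene marker [ 22. 153.]
scene cup [24. 33.]
top timer [16. 19.]
top petri [ 18. 157.]
top marker [16.   19.05]
top cup [13.5 19. ]
```

View pics/c10.png

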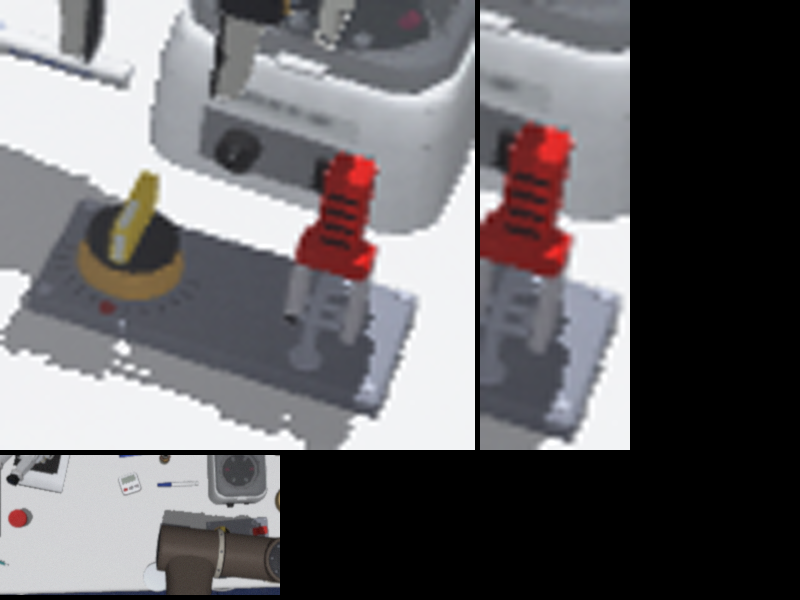

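```bash
python3 -c "
from plant import order
print(order.close_job())"
```

```text
the job is handed in; nothing more can be done
None
```

The tap is closed and the hook is clipped over the lock eye and released. The job was handed in after about 21.5 s of robot time.

- **Tap:** I gripped the handle and turned it about 42° to closed. The top view then showed the bar parallel to the plate's short edge within about 1°, with the white mark facing the red dot. Nothing touched it after that.
- **Hook:** The tool can only roll, and the hook did not swing down when lifted by its handle. I pivoted it upright in the grip by levering its legs under the eye's bar from the side. I then stood it mouth-down in the blue holder and let go; a picture showed it upright and free. I took it again from above and pushed it over the bar.
- **Last checks:**
  - **Clip:** Contact came at TCP height 94.3 mm (94.4 mm expected), with about 18 N. That puts the feet on the plate, past the point where the gate shuts. The last picture shows the hook straddling the bar, with what looks like the gate wire across the mouth below it. I did no pull test, and no snap force showed in the readings taken between moves.
  - **Bystanders:** The timer and cup look unchanged in both cameras. The marker is unchanged only in the top view, and the petri dish only in the scene view. In the other view a large local difference showed for each, most likely the arm or gripper overlapping the dish and marker.
- **Disagreement:** The two cameras differed by about 5 mm on the holder's position. I aimed between them and the hook went in without side force.

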